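# Lay the lid carton down in the taped frame

## Robot

A 6-joint arm with a two-finger parallel gripper is mounted at the origin on the work surface. World frame = base frame: x ahead of the robot, y to its left, z up, the work surface at z = 0. Lengths are in m, angles in rad, forces in N, time in s.
With the tool pointing down it reaches from about 0.3 to 0.875 m from the base axis. Payload 6.4 kg.
Tool frame: the origin (TCP) lies at the centre of the arm's flange, where the gripper is bolted on; the fingertips stand 173 mm ahead of it and the grasp point (between the pads) lies 155 mm ahead of it; z points along the fingers, x is the direction in which the jaws open and shut, and the axes are right-handed (so a half turn about z gives the same grasp; the last joint's range is limited). The gripper opens to 85 mm and grips with 20 to 120 N. Pads are 22 mm wide; open, the fingers measure 114 mm over their backs; the gripper's body (76 mm by 85 mm) begins 54 mm behind the grasp point. The pads swing forward as they close: fully open they stand 13 mm farther back than shut.
Start: joints at [-1.318, 0.181, 1.607, -0, 1.354, -0.206], TCP at [0.255, -0.516, 0.405] pointing down, gripper open.
Joint ranges: [-2.99, 2.99], [-0.89, 2.07], [0.3, 2.58], [-1.14, 4.28], [0, 2.63], [-3.12, 3.12]. Speed limits (rad/s): [2.57, 2.57, 3.01, 3.14, 3.14, 3.14].

## Interface

Orientations are given as a unit quaternion [w, x, y, z].
In Python, from bench import ctrl gives the robot as it stands. The module is installed in compiled form; this text tells all that it offers.
- The arm moves only by the tool move_arm, never from a script. Its argument "moves" is a list of rows, each an object of numbers: "gripper": the opening in per cent of the stroke, from 0 (shut) to 100 (fully open); "x", "y", "z": the shift along the tool's x, y, z in cm; "roll": the turn about the tool's z in degrees. In form: [{"gripper": .., "x": .., "y": .., "z": .., "roll": ..}, ...]. A call has 1 to 5 rows; each row shifts and turns the commanded pose from where the row before left it, along the tool's axes as they then stand; what a row does not reach is not made up. A row lasts 1/8 s, in which the tool goes at most 62.5 mm and 10.7 degrees, less where a joint would pass 70% of its speed; a pose out of reach is approached as far as the arm can. A call is refused whole if a number of a shift passes 6.25 or a number of a turn 10.7, either way. A call with a gripper value outside its range is refused whole. The fingers move at their own pace and stop on an object; the grip force is fixed at half the most. Time passes only in rows, so rows that do not move let the fingers close. It gives the time, the measured TCP pose, the force and the opening at its end, in the units of the state.
- ctrl.get_obs(): the state, without advancing time (a new reading comes with each control period).
- ctrl.camera(name): name is "side" or "top" or "wrist"; returns a dict with "img" (384x512x3 uint8, red, green, blue), "fx", "fy", "cx", "cy" (pixels), "world_from_camera" (4x4, takes a point from camera to world coordinates); the wrist camera has in their place "tool_from_camera" (4x4, takes a point from camera to tool coordinates, whose origin is the TCP and whose axes are the tool frame's). Camera axes: x right, y up, looking along -z (the intrinsics and any distortion apply to the point x, -y, -z); pixel columns grow to the right and rows downward; lengths in m; the calibration is good to about 2 mm. A picture is of the moment at which its call begins: read the wrist's pose just before it. There is no depth.
- ctrl.hand_in(): hands the job in, once; it reports no verdict.
The state is a dict: "time_s": time; "q": joint angles; "dq": joint speeds; "joint_efforts": joint torques, N m; "eef_pos": TCP position; "eef_rot": TCP orientation; "wrist_force": force on the tool from outside, world axes, zero at the start; "torque": the same for the moment, N m; "opening": opening from 0.0 (shut) to 1.0 (fully open).
Only numpy, scipy, OpenCV 4.12 (cv2) and the standard library are available. Lean on these libraries where they do the work, as an engineer would, in place of code of your own. Each camera call takes 0.05 s, during which the arm holds its last target. There are 200 camera calls.

## Task

The tall carton stands on the rubber mat just short of the white taped frame. Slide it along, upright, until the front of its foot is over the near tape and a little way into the frame, then push it near the top so that it topples forward and lands flat on its broad side wholly inside the frame. Only push it with the fingers - do not pinch, lift or carry it, push gently, and leave the cup, the jar and the small packet alone.

Things in the scene. Friction and masses are not known exactly. Their poses are not given: they have to be found in the camera images.
- mat: Fixed black rubber mat, 440 x 190 mm, 3 mm thick, with a white taped rectangle (the frame). Origin: centre of the frame, at counter level. x: long way, from the near end, where the carton stands, to the far end (the way to slide and topple; roughly to the robot's left); y across, z up. Clear inside of frame: 240 (x) by 150 (y) mm, tape 8 mm wide around it. Rubber spans x -295 to +145 mm.
- carton: Tall cardboard carton with a paper band, 60 (x) x 90 (y) x 180 (z) mm, 0.2 to 0.37 kg. Origin: centre of its underside; z up while it stands. It starts on the mat, 3 mm over the counter, broad faces across the mat's x axis (+x within 0.06 rad of the mat's), within 10 mm of the mat's centre line, its front (+x) face 25 to 60 mm short of the near tape's inner edge (mat x = -120 mm).
- carton_mid (a point): Middle of the tall carton (its centre of mass), 90 mm up its z axis. Pushed low (below about 35 mm) and squarely on its rear broad face it slides upright with a few newtons; pushed above mid-height it tips about its front lower edge and falls by itself once it leans about 0.32 rad.
- foot_l (a point): On the carton: middle of the depth, at the +y side, at the underside (x 0, y +45, z 0 mm).
- foot_r (a point): The same at the -y side of the underside (0, -45, 0 mm).
- head_l (a point): On the carton: middle of the depth, at the +y side, at its top (0, +45, 180 mm).
- head_r (a point): The same at the -y side of the top (0, -45, 180 mm).
- cup: Bystander, loose: lidded white dessert cup with a blue band, widest diameter 74 mm, 61 mm high, standing beside the mat on its +y side. Origin: centre of its underside.
- jar: Bystander, loose: round glass jar with a steel cap, diameter 64 mm, 100 mm high, standing beside the mat on its -y side. Origin: centre of its underside.
- packet: Bystander, loose: small low cardboard packet, 60 x 90 x 50 mm (x, y, z), standing beside the mat on its -y side, farther along than the jar. Origin: centre of its underside.
There are look-alikes about, which are no part of the job. Leave any yellow look-alike of the carton alone.

How it is judged:
On the way, in this order (a step that is already met when the one before it is completed fails the run):
1. the carton, still upright, has its front foot over the near tape into the frame (x of carton in the frame of mat above -0.15 m and angle between carton's own z axis and vertical below 0.1 rad), for 0.1 s.
2. the carton has toppled onto a broad side inside the frame (x of foot_l in the frame of mat between -0.124 and 0.124 m and y of foot_l in the frame of mat between -0.079 and 0.079 m and x of foot_r in the frame of mat between -0.124 and 0.124 m and y of foot_r in the frame of mat between -0.079 and 0.079 m and x of head_l in the frame of mat between -0.124 and 0.124 m and y of head_l in the frame of mat between -0.079 and 0.079 m and x of head_r in the frame of mat between -0.124 and 0.124 m and y of head_r in the frame of mat between -0.079 and 0.079 m and (angle between carton's own x axis and vertical below 0.08 rad or angle between carton's own x axis and vertical above 3.06 rad) and height (world z) of carton_mid below 0.039 m), for 0.2 s.
At the end, for the whole second after the job is handed in: The carton lies still and flat (within 0.08 rad) on a broad side on the mat, all of it within the taped frame (up to 4 mm onto the tape is allowed); cup, jar and packet are within 20 mm of where they stood (all of step 2 and linear speed of carton below 0.02 m/s and distance of each of cup, jar, packet from where it was at the start of the episode below 0.02 m); the robot touches nothing.
It fails at once if the carton lies (even for a moment) partly outside the taped frame (angle between carton's own z axis and vertical above 1.45 rad and not (x of foot_l in the frame of mat between -0.124 and 0.124 m and y of foot_l in the frame of mat between -0.079 and 0.079 m and x of foot_r in the frame of mat between -0.124 and 0.124 m and y of foot_r in the frame of mat between -0.079 and 0.079 m and x of head_l in the frame of mat between -0.124 and 0.124 m and y of head_l in the frame of mat between -0.079 and 0.079 m and x of head_r in the frame of mat between -0.124 and 0.124 m and y of head_r in the frame of mat between -0.079 and 0.079 m)).
It fails at once if the carton is lifted while upright or leaning (its middle over 112 mm above the counter) (height (world z) of carton_mid above 0.112 m).
It fails at once if the carton is lifted when lying flat (its middle over 60 mm above the counter) ((angle between carton's own x axis and vertical below 0.25 rad or angle between carton's own x axis and vertical above 2.89 rad) and height (world z) of carton_mid above 0.06 m).
It fails at once if the carton is pinched or pushed hard (over 18 N from the fingers) (contact force between the fingers and carton above 18 N).
It fails at once if a bystander is moved more than 20 mm or knocked over (distance of any of cup, jar, packet from where it was at the start of the episode above 0.02 m or angle between any of cup, jar, packet's own z axis and vertical above 0.5 rad).
It also fails if it takes over 40 s, if anything falls off the work surface, if the arm or the gripper's body presses on something with over 40 N, if the wrist force passes 120 N, or if a joint passes its speed limit or range.

## Working session

There is one attempt and no reset: what is moved stays moved. The work goes in short steps, Python scripts to look and compute and a tool call to move; the robot and the scene stay as the last step left them, time stands still between calls to the robot, and variables do not carry over. Pictures are saved under pics/ and viewed, about 8 in all and at most 12, crops included, and the job is handed in when it is done.

Besides the shell and the picture viewer there is one more tool, called as name(argument=value, ...), one argument or row to a line, values as JSON. move_arm: Moves the arm, as the interface text tells. Its arguments: {"type":"object","properties":{"moves":{"type":"array","items":{"type":"object","properties":{"gripper":{"type":"number"},"x":{"type":"number"},"y":{"type":"number"},"z":{"type":"number"},"roll":{"type":"number"}}}}},"required":["moves"]}

```bash
mkdir -p pics; cat > h.py <<'E'
import numpy as np, cv2
from bench import ctrl
def ray(c,u,v):
    d=np.array([(u-c["cx"])/c["fx"],-(v-c["cy"])/c["fy"],-1.]); T=np.array(c["world_from_camera"])
    return T[:3,3],T[:3,:3]@d
def onz(c,u,v,z):
    o,d=ray(c,u,v); return o+d*(z-o[2])/d[2]
def proj(c,p):
    T=np.linalg.inv(np.array(c["world_from_camera"])); q=T[:3,:3]@np.array(p)+T[:3,3]
    return c["cx"]+c["fx"]*q[0]/-q[2], c["cy"]-c["fy"]*q[1]/-q[2]
E
python3 - <<'E'
from h import *
o=ctrl.get_obs();print(o)
a=ctrl.camera("top");b=ctrl.camera("side")
for c in(a,b):print({k:v for k,v in c.items() if k!="img"})
import pickle;pickle.dump((a,b),open("c0.pkl","wb"))
cv2.imwrite("pics/top0.png",a["img"][:,:,::-1]);cv2.imwrite("pics/side0.png",b["img"][:,:,::-1])
E
```

```text
{'time_s': 0.0, 'q': array([-1.31830742e+00,  1.81535587e-01,  1.60796355e+00, -1.92454997e-05,
        1.35378408e+00, -2.06308274e-01]), 'dq': array([ 0.00011876, -0.00092716,  0.00088084, -0.00052077, -0.00027352,
       -0.00109116]), 'joint_efforts': array([-5.17580556e-04, -4.44875050e+01, -3.51335657e+01, -3.58419757e-04,
        9.24052438e-03,  9.27840972e-06]), 'eef_pos': array([ 0.25459831, -0.51529656,  0.40380844]), 'eef_rot': array([-5.76949653e-04,  8.49374092e-01, -5.27790619e-01, -6.17832963e-04]), 'wrist_force': array([ 0.25734307,  1.07149982, -0.29392237]), 'torque': array([0.00109545, 0.03659575, 0.00442638]), 'opening': 1.0038555115772065}
{'fx': 410.477483887286, 'fy': 410.477483887286, 'cx': 247.53238387715692, 'cy': 187.1499869124195, 'world_from_camera': array([[-0.02022979,  0.99956803, -0.02131937,  0.50251779],
       [-0.9996056 , -0.01980592,  0.01990904,  0.04117684],
       [ 0.01947819,  0.02171372,  0.99957447,  1.08954023],
       [ 0.        ,  0.        ,  0.        ,  1.        ]])}
{'fx': 420.935271637681, 'fy': 420.935271637681, 'cx': 252.21029143089376, 'cy': 190.03867545730665, 'world_from_camera': array([[-0.8783537 ,  0.32775524, -0.347953  ,  0.2228435 ],
       [-0.47794471, -0.61432004,  0.62783735,  0.59059042],
       [-0.00797752,  0.71776555,  0.69623916,  0.76230371],
       [ 0.        ,  0.        ,  0.        ,  1.        ]])}
```

View pics/top0.png

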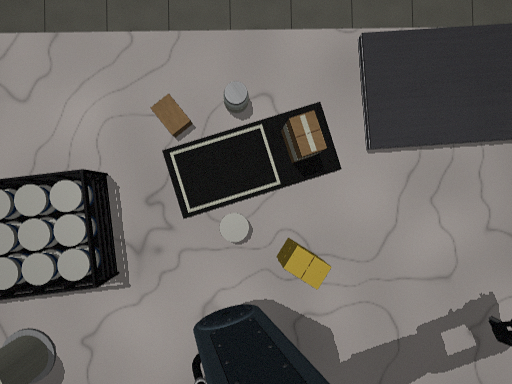

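View pics/side0.png

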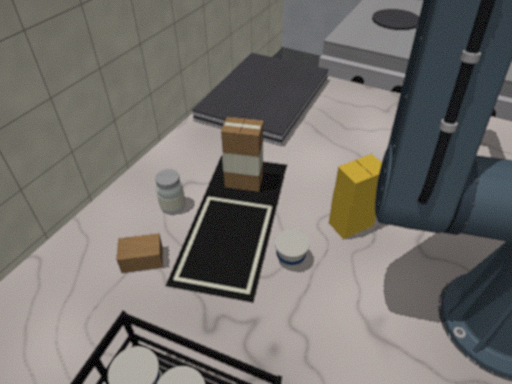

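```bash
python3 - <<'E'
from h import *
import pickle
a,b=pickle.load(open("c0.pkl","rb"))
w=ctrl.camera("wrist");print({k:np.round(v,4) for k,v in w.items() if k!="img"})
im=a["img"];hsv=cv2.cvtColor(im,cv2.COLOR_RGB2HSV)
# black mat
m=(hsv[...,2]<45).astype(np.uint8);box=np.zeros_like(m);box[95:222,155:345]=1
cs,_=cv2.findContours(m*box,cv2.RETR_EXTERNAL,cv2.CHAIN_APPROX_NONE);c=max(cs,key=cv2.contourArea)
r=cv2.minAreaRect(c);P=cv2.boxPoints(r);W=np.array([onz(a,*p,.003)[:2] for p in P]);print("mat",P,W,[np.linalg.norm(W[i]-W[i-1]) for i in range(4)])
# tape
t=((hsv[...,2]>150)).astype(np.uint8);box[:]=0;cv2.fillConvexPoly(box,((P-r[0])*.95+r[0]).astype(int),1);box[:,285:]=0
cs,_=cv2.findContours(t*box,cv2.RETR_EXTERNAL,cv2.CHAIN_APPROX_NONE);c=max(cs,key=cv2.contourArea)
r2=cv2.minAreaRect(c);P2=cv2.boxPoints(r2);W2=np.array([onz(a,*p,.003)[:2] for p in P2]);print("tape outer",P2,W2,[np.linalg.norm(W2[i]-W2[i-1]) for i in range(4)],W2.mean(0))
pic=cv2.resize(im[80:230,150:400],None,fx=3,fy=3,interpolation=cv2.INTER_CUBIC)
s=cv2.resize(b["img"][100:300,170:330],None,fx=2.25,fy=2.25)
H=np.zeros((450+384,762,3),np.uint8)
pic=cv2.resize(im[80:230,150:400],(500,300),interpolation=cv2.INTER_CUBIC)
o=np.zeros((600,800,3),np.uint8);o[:300,:500]=pic;o[300:600,:400]=cv2.resize(w["img"],(400,300));o[300:,400:]=cv2.resize(b["img"][90:240,180:380],(400,300),interpolation=cv2.INTER_CUBIC)
cv2.imwrite("pics/mix.png",o[:,:,::-1])
E
```

```text
{'fx': np.float64(273.5156), 'fy': np.float64(273.5156), 'cx': np.float64(255.1768), 'cy': np.float64(189.8924), 'tool_from_camera': array([[ 1.000e+00, -5.000e-04,  4.000e-04, -7.000e-04],
       [-4.000e-04, -9.486e-01, -3.165e-01, -8.170e-02],
       [ 6.000e-04,  3.165e-01, -9.486e-01,  3.050e-02],
       [ 0.000e+00,  0.000e+00,  0.000e+00,  1.000e+00]])}
mat [[162.12459 150.39859]
 [319.79004 101.12811]
 [340.94666 168.8292 ]
 [183.28119 218.09967]] [[ 0.62728511  0.24326455]
 [ 0.75150845 -0.17799878]
 [ 0.56954502 -0.23016838]
 [ 0.44746836  0.19053792]] [np.float64(0.18738772605399004), np.float64(0.4391972608984517), np.float64(0.18929436077576287), np.float64(0.4380599372985137)]
tape outer [[169.63684  152.82669 ]
 [261.4806   124.398865]
 [279.6456   183.08588 ]
 [187.80185  211.5137  ]] [[ 0.62049672  0.22358936]
 [ 0.69180083 -0.0209252 ]
 [ 0.53478549 -0.06587054]
 [ 0.46455773  0.17836021]] [np.float64(0.16236577543911565), np.float64(0.2546991254501792), np.float64(0.1633214637951112), np.float64(0.25412712997048825)] [0.57791019 0.07878846]
```

View pics/mix.png

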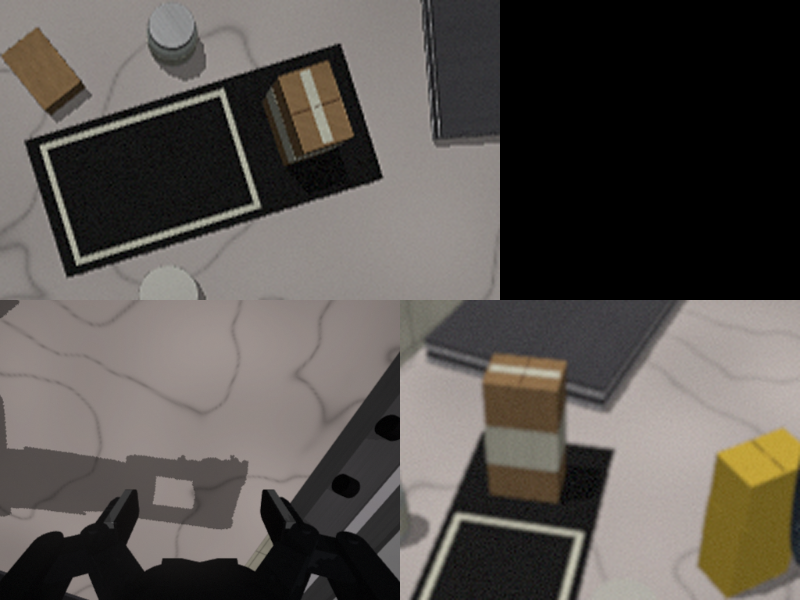

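```bash
cat >> h.py <<'E'
F=np.array([.578,.0787]);ex=np.array([-.2800,.9600]);ex/=np.linalg.norm(ex);ey=np.array([-ex[1],ex[0]])
def tomat(p): d=np.array(p)[:2]-F; return np.array([d@ex,d@ey])
def world(p): return F+p[0]*ex+p[1]*ey
E
python3 - <<'E'
from h import *
import pickle
a,b=pickle.load(open("c0.pkl","rb"))
hsv=cv2.cvtColor(a["img"],cv2.COLOR_RGB2HSV)
for th in (95,110,125):
    m=(hsv[...,2]>th).astype(np.uint8);box=np.zeros_like(m);box[106:166,280:330]=1
    cs,_=cv2.findContours(m*box,cv2.RETR_EXTERNAL,cv2.CHAIN_APPROX_NONE);c=max(cs,key=cv2.contourArea)
    r=cv2.minAreaRect(c);P=cv2.boxPoints(r);W=np.array([onz(a,*p,.183)[:2] for p in P])
    M=np.array([tomat(p) for p in W]);print(th,P.round(1).tolist(),M.round(3).tolist(),M.mean(0),[np.linalg.norm(W[i]-W[i-1]).round(3) for i in range(4)])
# slab left edge corners, height guess
for z in(0,.02,.04):
  print("slab",z,[tomat(onz(a,u,v,z)).round(3).tolist() for u,v in((360,36),(365,100),(369,149))])
for n,(u,v),z in(("jar",(235,93),.1),("cup",(236,228),.06),("packet",(168,112),.05),("yellow",(308,270),.18)):print(n,tomat(onz(a,u,v,z)).round(3))
print("slab side proj")
for z in(0,.02,.04):
  p=world(tomat(onz(a,369,149,z)));print(z,proj(b,[*p,z]))
w=ctrl.camera("wrist");T=np.array(w["tool_from_camera"])
g=w["img"].max(2);cv2.imwrite("pics/w0.png",w["img"][:,:,::-1])
for v in range(245,384,10):
    row=g[v]<28;us=np.where(row)[0]
    out=[]
    if len(us):
        seg=np.split(us,np.where(np.diff(us)>3)[0]+1)
        for s in seg:
            if len(s)<6: continue
            for u in(s[0],s[-1]):
                d=T[:3,:3]@np.array([(u-w["cx"])/w["fx"],-(v-w["cy"])/w["fy"],-1]);q=T[:3,3]+d*(-T[1,3]/d[1]);out.append((int(u),round(q[0]*1e3),round(q[2]*1e3)))
    print(v,out)
E
```

```text
95 [[288.79998779296875, 118.69999694824219], [313.6000061035156, 110.19999694824219], [326.5, 147.60000610351562], [301.70001220703125, 156.10000610351562]] [[-0.171, -0.048], [-0.229, -0.05], [-0.231, 0.038], [-0.173, 0.04]] [-0.20114046 -0.00513117] [np.float64(0.088), np.float64(0.059), np.float64(0.088), np.float64(0.058)]
110 [[289.20001220703125, 118.5999984741211], [313.79998779296875, 110.4000015258789], [326.0, 147.0], [301.3999938964844, 155.1999969482422]] [[-0.172, -0.048], [-0.23, -0.049], [-0.231, 0.036], [-0.173, 0.038]] [-0.20122213 -0.00591617] [np.float64(0.086), np.float64(0.058), np.float64(0.086), np.float64(0.058)]
125 [[298.79998779296875, 115.4000015258789], [304.5, 113.5], [316.70001220703125, 150.10000610351562], [311.0, 152.0]] [[-0.194, -0.049], [-0.208, -0.049], [-0.209, 0.037], [-0.195, 0.037]] [-0.20155308 -0.00592284] [np.float64(0.086), np.float64(0.013), np.float64(0.086), np.float64(0.013)]
slab 0 [[-0.453, -0.231], [-0.413, -0.062], [-0.383, 0.067]]
slab 0.02 [[-0.445, -0.225], [-0.406, -0.06], [-0.376, 0.067]]
slab 0.04 [[-0.437, -0.219], [-0.398
[... 1024 characters left out ...]
 (347, 38, 124), (464, 86, 124)]
315 [(38, -87, 118), (160, -39, 118), (350, 37, 118), (473, 86, 118)]
325 [(30, -86, 113), (167, -34, 113), (343, 33, 113), (481, 85, 113)]
335 [(21, -86, 108), (174, -30, 108), (208, -18, 108), (250, -3, 108), (260, 1, 108), (302, 16, 108), (336, 29, 108), (489, 85, 108)]
345 [(13, -85, 104), (182, -26, 104), (190, -23, 104), (321, 22, 104), (329, 25, 104), (498, 84, 104)]
355 [(0, -86, 100), (91, -56, 100), (115, -48, 100), (395, 46, 100), (419, 54, 100), (506, 84, 100)]
365 [(0, -83, 96), (86, -55, 96), (120, -44, 96), (391, 43, 96), (423, 54, 97), (511, 82, 97)]
375 [(0, -80, 93), (82, -55, 93), (124, -42, 93), (387, 40, 93), (428, 53, 93), (511, 79, 93)]
```

move_arm(
  moves=[
    {"gripper": 100,"x": -1.7,"y": -5.7,"z": 0,"roll": 0},
    {"gripper": 100,"x": -1.7,"y": -5.7,"z": 0,"roll": 0},
    {"gripper": 100,"x": -1.7,"y": -5.7,"z": 0,"roll": 0},
    {"gripper": 100,"x": -1.7,"y": -5.7,"z": 0,"roll": 0},
    {"gripper": 100,"x": -1.7,"y": -5.7,"z": 0,"roll": 0},
  ],
)

```text
time_s: 0.82
eef_pos: [0.4737, -0.3116, 0.4047]
eef_rot: [0.0, 0.849, -0.528, 0.0]
wrist_force: [0.4, -1.1, 0.3]
opening: 1.002
```

move_arm(
  moves=[
    {"gripper": 100,"x": 0,"y": 0,"z": 0,"roll": 10},
    {"gripper": 100,"x": 0,"y": 0,"z": 0,"roll": 10},
    {"gripper": 100,"x": 0,"y": 0,"z": 0,"roll": 10},
    {"gripper": 100,"x": 0,"y": 0,"z": 0,"roll": 10},
    {"gripper": 100,"x": 0,"y": 0,"z": 0,"roll": 10},
  ],
)

```text
time_s: 1.45
eef_pos: [0.4725, -0.313, 0.4045]
eef_rot: [-0.0, -0.544, 0.839, 0.0]
wrist_force: [0.5, 1.0, -1.0]
opening: 0.999
```

move_arm(
  moves=[
    {"gripper": 100,"x": 0,"y": 0,"z": 0,"roll": 10},
    {"gripper": 100,"x": 0,"y": 0,"z": 0,"roll": 10},
    {"gripper": 100,"x": 0,"y": 0,"z": 0,"roll": 10},
    {"gripper": 100,"x": 0,"y": 0,"z": 0,"roll": 10},
    {"gripper": 100,"x": 0,"y": 0,"z": 0,"roll": 10},
  ],
)

```text
time_s: 2.08
eef_pos: [0.4725, -0.313, 0.4044]
eef_rot: [-0.0, -0.139, 0.99, 0.0]
wrist_force: [-0.1, -0.3, 0.0]
opening: 0.998
```

```bash
cat >> h.py <<'E'
def tool():
    o=ctrl.get_obs(); w,x,y,z=o["eef_rot"]; X=np.array([1-2*(y*y+z*z),2*(x*y+w*z)])
    yaw=np.arctan2(X@-ex,X@ey)  # 0 when tool x=+mat y ; + = ccw from above
    print("t%.2f"%o["time_s"],"tcp mat",tomat(o["eef_pos"]).round(4),"z%.4f"%o["eef_pos"][2],"yaw deg %.1f"%np.degrees(yaw),"F",np.array([o["wrist_force"][:2]@ex,o["wrist_force"][:2]@ey,o["wrist_force"][2]]).round(2),"q",o["q"].round(2)); return o
E
python3 - <<'E'
from h import *
tool()
b=ctrl.camera("side");a=ctrl.camera("top")
o=np.zeros((480,800,3),np.uint8);o[:,:400]=cv2.resize(b["img"][0:240,180:380],(400,480),interpolation=cv2.INTER_CUBIC)
o[:,400:]=cv2.resize(a["img"][60:300,260:460],(400,480),interpolation=cv2.INTER_CUBIC)
cv2.imwrite("pics/g1.png",cv2.convertScaleAbs(o[:,:,::-1],alpha=1.6))
E
```

```text
t2.08 tcp mat [-0.3465  0.211 ] z0.4044 yaw deg -0.3 F [-0.24  0.18  0.05] q [-0.79  0.16  1.63  0.    1.35  2.07]
```

View pics/g1.png

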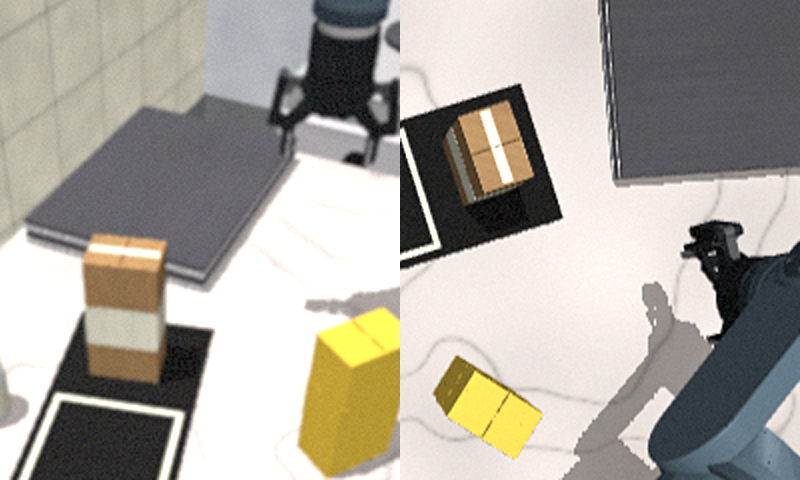

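move_arm(
  moves=[
    {"gripper": 100,"x": -3.1,"y": 1.8,"z": 5,"roll": 0},
    {"gripper": 100,"x": -3.1,"y": 1.8,"z": 5,"roll": 0},
    {"gripper": 100,"x": -3.1,"y": 1.8,"z": 5,"roll": 0},
    {"gripper": 100,"x": -3.2,"y": 1.7,"z": 5,"roll": 0},
    {"gripper": 100,"x": 0,"y": 0,"z": 2.4,"roll": 0},
  ],
)

```text
time_s: 2.8
eef_pos: [0.5727, -0.2071, 0.1771]
eef_rot: [-0.002, -0.145, 0.989, 0.002]
wrist_force: [-0.1, -0.8, 0.9]
opening: 0.997
```

```bash
python3 - <<'E'
from h import *
tool()
b=ctrl.camera("side");w=ctrl.camera("wrist");a=ctrl.camera("top")
o=np.zeros((600,800,3),np.uint8);o[:,:400]=cv2.resize(b["img"][60:210,200:300],(400,600),interpolation=cv2.INTER_CUBIC)
o[:300,400:]=cv2.resize(w["img"],(400,300));o[300:,400:]=cv2.resize(a["img"][90:210,260:420],(400,300),interpolation=cv2.INTER_CUBIC)
cv2.imwrite("pics/g2.png",cv2.convertScaleAbs(o[:,:,::-1],alpha=1.8))
E
```

```text
t2.80 tcp mat [-0.2729  0.0851] z0.1771 yaw deg 0.5 F [-0.74  0.36  0.92] q [-0.54  0.54  1.64  0.    0.96  2.31]
```

View pics/g2.png

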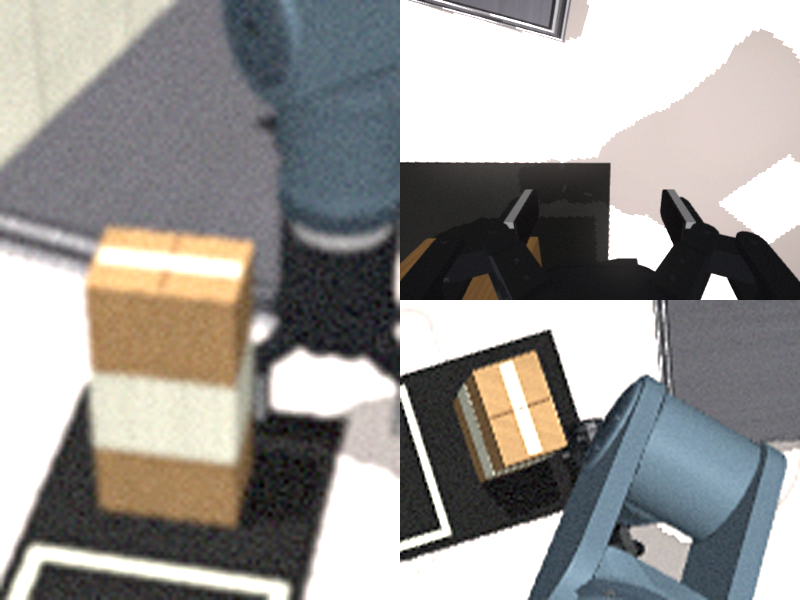

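move_arm(
  moves=[
    {"gripper": 100,"x": 0.1,"y": 2.6,"z": -0.2,"roll": 0},
    {"gripper": 100,"x": 0.2,"y": 0.8,"z": 0,"roll": 2},
    {"gripper": 100,"x": 0.3,"y": 0.8,"z": 0,"roll": 4},
    {"gripper": 100,"x": 0.3,"y": 0.8,"z": 0,"roll": 4},
  ],
)

```text
time_s: 3.45
eef_pos: [0.5514, -0.1647, 0.1851]
eef_rot: [0.002, -0.054, 0.999, -0.001]
wrist_force: [-0.1, -0.1, -0.7]
opening: 1.0
```

```bash
cat >> h.py <<'E'
def carton(tag=None,pred=None):
    """top face in the top view -> centre, yaw (mat frame)"""
    a=ctrl.camera("top");im=a["img"].astype(int);R,G,B=im[...,0],im[...,1],im[...,2]
    br=((R-B>22)&(R>75)).astype(np.uint8);box=np.zeros_like(br);box[100:200,215:335]=1
    br=cv2.morphologyEx(br*box,cv2.MORPH_CLOSE,np.ones((9,9),np.uint8));br=cv2.morphologyEx(br,cv2.MORPH_OPEN,np.ones((5,5),np.uint8))
    cs,_=cv2.findContours(br,cv2.RETR_EXTERNAL,cv2.CHAIN_APPROX_NONE);c=max(cs,key=cv2.contourArea)
    W=np.array([tomat(onz(a,*p[0],.183)) for p in c],np.float32)
    r=cv2.minAreaRect(W*1000);P=cv2.boxPoints(r);s=r[1];ang=r[2]
    ang=(ang+45)%90-45 
    print("carton ctr mm",np.round(r[0],1),"size",np.round(s,1),"yaw deg %.1f"%ang)
    if tag:
        x=cv2.resize(a["img"][90:210,200:360],(800,600),interpolation=cv2.INTER_CUBIC);cv2.imwrite(f"pics/{tag}.png",cv2.convertScaleAbs(x[:,:,::-1],alpha=1.6))
    return a,r
E
python3 - <<'E'
from h import *
tool();carton()
b=ctrl.camera("side");a=ctrl.camera("top")
o=np.zeros((600,800,3),np.uint8);o[:,:400]=cv2.resize(b["img"][60:210,200:300],(400,600),interpolation=cv2.INTER_CUBIC)
o[300:,400:]=cv2.resize(a["img"][90:210,240:400],(400,300),interpolation=cv2.INTER_CUBIC)
cv2.imwrite("pics/g3.png",cv2.convertScaleAbs(o[:,:,::-1],alpha=1.8))
E
```

```text
t3.45 tcp mat [-0.2262  0.0936] z0.1851 yaw deg -10.0 F [-0.03  0.09 -0.66] q [-0.5   0.47  1.73 -0.    0.93  2.54]
carton ctr mm [-196.8   -4.8] size [90.7 59.1] yaw deg -6.3
```

View pics/g3.png

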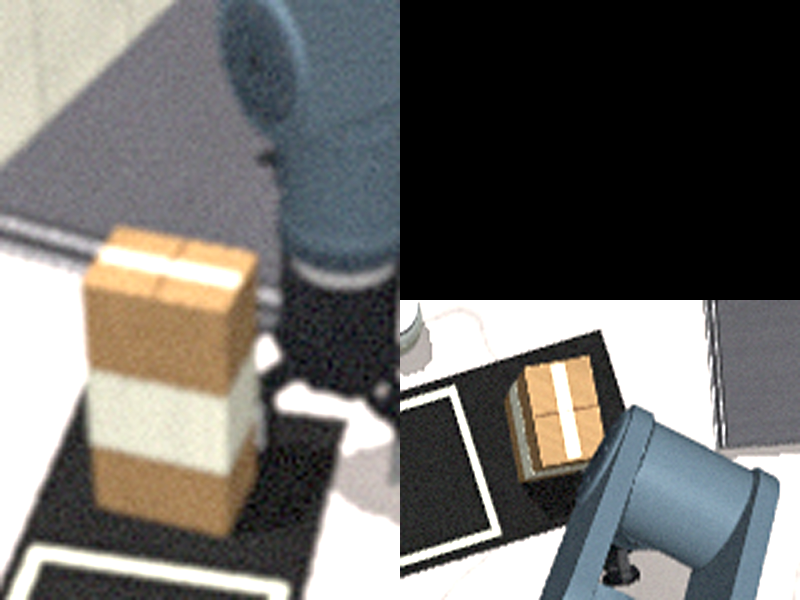

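```bash
cat >> h.py <<'E'
def R(t): return np.array([[np.cos(t),-np.sin(t)],[np.sin(t),np.cos(t)]])
def pose():
    o=ctrl.get_obs(); w,x,y,z=o["eef_rot"]; X=np.array([1-2*(y*y+z*z),2*(x*y+w*z)])
    return tomat(o["eef_pos"]),np.arctan2(X@-ex,X@ey),o["eef_pos"][2]
def shift(p0,y0,p1,y1):  # tool x,y in cm and roll in deg
    d=R(-y0)@(np.array(p1)-p0); return "x %.1f y %.1f roll %.1f"%(d[1]*100,d[0]*100,-np.degrees(y1-y0))
def stand(c,cy,side,gap,psi=0.): # tool pose against the carton's rear face, side +1/-1
    return np.array(c)+R(cy)@np.array([-.041-gap,side*.091]), cy-side*psi
def plan(c,cyd,side,dy):
    """carton (m, deg): push on side by swing dy deg (advance 32 mm/rad); print legs"""
    cy=np.radians(cyd);p,y,z=pose();dyr=-side*np.radians(abs(dy))
    back=p+R(y)@np.array([-.05,0]);a,ya=stand(c,cy,side,.012,.03);
    c2=np.array(c)+[abs(dyr)*.030,0];b,yb=stand(c2,cy+dyr,side,0,.05)
    lat=np.array([min(back[0],a[0]-.045),a[1]])
    print("z err cm %.1f"%((z-.181)*100));print("back  ",shift(p,y,back,y));print("across",shift(back,y,lat,ya));print("in    ",shift(lat,ya,a,ya));print("push  ",shift(a,ya,b,yb), "-> carton",c2.round(4),"yaw %.1f"%np.degrees(cy+dyr),"tool",b.round(3))
E
echo
```

move_arm(
  moves=[
    {"gripper": 100,"x": 0.25,"y": 0.8,"z": 0.1,"roll": 3.5},
    {"gripper": 100,"x": 0.25,"y": 0.8,"z": 0.1,"roll": 3.5},
    {"gripper": 100,"x": 0,"y": 0,"z": 0,"roll": 0},
  ],
)

```text
time_s: 3.98
eef_pos: [0.545, -0.1486, 0.1816]
eef_rot: [0.001, 0.005, 1.0, -0.0]
wrist_force: [-0.1, -0.4, 0.5]
opening: 0.999
```

```bash
python3 - <<'E'
from h import *
tool();a,r=carton();plan((r[0][0]/1e3,r[0][1]/1e3),(r[2]+45)%90-45,-1,30)
E
```

```text
t3.98 tcp mat [-0.209   0.0953] z0.1816 yaw deg -16.8 F [-0.37  0.26  0.49] q [-0.48  0.46  1.76  0.    0.92  2.68]
carton ctr mm [-191.7   -4.9] size [90.4 60.1] yaw deg -14.7
z err cm 0.1
back   x 0.0 y -5.0 roll -0.0
across x -19.7 y 0.3 roll -3.9
in     x 1.0 y 4.4 roll -0.0
push   x -0.7 y 7.8 roll -31.1 -> carton [-0.176  -0.0049] yaw 15.3 tool [-0.192 -0.103]
```

move_arm(
  moves=[
    {"gripper": 100,"x": 0,"y": -5,"z": 0,"roll": 0},
    {"gripper": 100,"x": -4.9,"y": 0.1,"z": 0,"roll": -1},
    {"gripper": 100,"x": -4.9,"y": 0.1,"z": 0,"roll": -1},
    {"gripper": 100,"x": -4.9,"y": 0.1,"z": 0,"roll": -1},
    {"gripper": 100,"x": -4.9,"y": 0,"z": 0,"roll": -1},
  ],
)

```text
time_s: 4.65
eef_pos: [0.7417, -0.1932, 0.1811]
eef_rot: [0.0, -0.03, 1.0, -0.0]
wrist_force: [-0.6, -0.2, -0.0]
opening: 0.999
```

```bash
sed -i 's|shift(a,ya,b,yb), "->|shift(a,ya,b,yb),"mean-axes",shift(a,(ya+yb)/2,b,(ya+yb)/2), "->|' h.py; cat >> h.py <<'E'
def here(c,cyd,side,dy,gap=0):
    "from the present tool pose to the stand after a further swing dy"
    p,y,z=pose();dyr=-side*np.radians(dy);b,yb=stand(np.array(c)+[abs(dyr)*.030,0],np.radians(cyd)+dyr,side,gap,.05)
    print("z err %.1f"%((z-.181)*100),"here->",shift(p,(y+yb)/2,b,(y+yb)/2),"roll %.1f"%-np.degrees(yb-y))
E
python3 - <<'E'
from h import *
tool();a,r=carton("g4")
c=(-.1917,-.0049)
here(c,-14.7,-1,0,.012);here(c,-14.7,-1,15);here(c,-14.7,-1,30)
E
```

```text
t4.65 tcp mat [-0.3069 -0.081 ] z0.1811 yaw deg -12.8 F [ 0.    0.6  -0.04] q [-0.41  0.82  1.16 -0.    1.16  2.67]
carton ctr mm [-173.4  -10.3] size [93.7 39.1] yaw deg -25.4
z err 0.0 here-> x 1.4 y 3.9 roll -0.0 roll -0.9
z err 0.0 here-> x -0.4 y 8.4 roll -0.0 roll -15.9
z err 0.0 here-> x -2.4 y 11.5 roll -0.0 roll -30.9
```

View pics/g4.png

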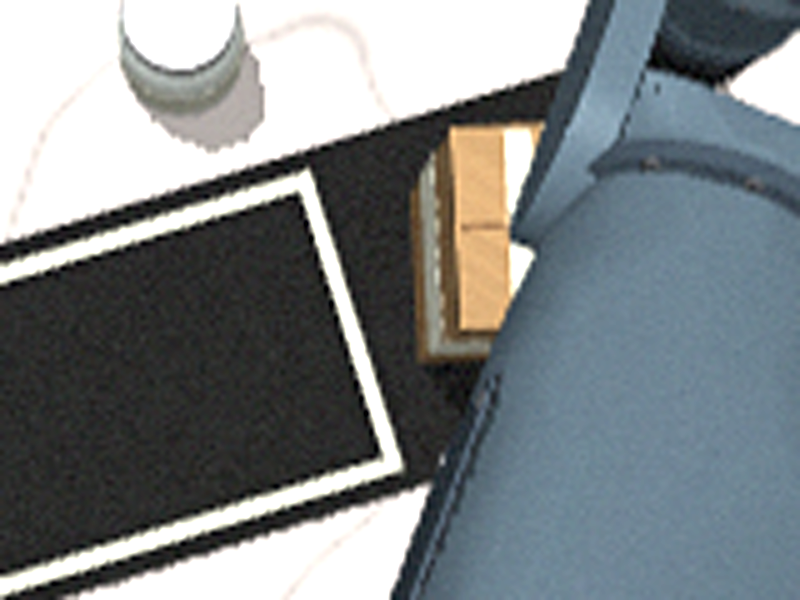

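```bash
cat >> h.py <<'E'
def cside(tag=None):
    "front face bottom edge from the side view: rays of lower silhouette onto the mat plane, line fit"
    b=ctrl.camera("side");im=b["img"].astype(int);Rr,G,B=im[...,0],im[...,1],im[...,2]
    br=(Rr-B>22)&(Rr>60);br=br.astype(np.uint8);box=np.zeros_like(br);box[100:262,190:290]=1;br=cv2.morphologyEx(br*box,cv2.MORPH_OPEN,np.ones((3,3),np.uint8))
    n,l,s,_=cv2.connectedComponentsWithStats(br);k=[i for i in range(1,n) if s[i,4]>150]
    low=max(k,key=lambda i:s[i,1]+s[i,3]);top=min(k,key=lambda i:s[i,1])
    m=(l==low);us=np.where(m.any(0))[0];vs=np.array([np.where(m[:,u])[0].max()+.5 for u in us])
    M=np.array([tomat(onz(b,u,v,.003)) for u,v in zip(us,vs)])
    # front edge: points whose x is near-linear in y, drop ends
    best=None
    for i in range(0,len(us)-20,2):
        for j in range(i+20,len(us)+1,2):
            f=np.polyfit(M[i:j,1],M[i:j,0],1);e=np.abs(np.polyval(f,M[i:j,1])-M[i:j,0]).max()
            L=np.hypot(*(M[j-1]-M[i]))
            if e<.0022 and (best is None or L>best[0]):best=(L,f,M[i],M[j-1])
    L,f,p,q=best;yaw=np.arctan(-f[0]);mid=(p+q)/2;c=mid+R(yaw)@np.array([-.03,0])
    print("side: edge %.1f mm"%(L*1e3),"ctr",(c*1e3).round(1),"yaw %.1f"%np.degrees(yaw),"ends",p.round(3),q.round(3))
    if tag:
        x=cv2.resize(b["img"][90:240,180:300],(640,600) if 0 else (480,600),interpolation=cv2.INTER_CUBIC);cv2.imwrite(f"pics/{tag}.png",cv2.convertScaleAbs(x[:,:,::-1],alpha=1.6))
E
python3 -c "
from h import *
cside()"
```

```text
side: edge 80.3 mm ctr [-192.3   -4.4] yaw -15.3 ends [-0.174 -0.051] [-0.152  0.026]
```

move_arm(
  moves=[
    {"gripper": 100,"x": 1.4,"y": 3.9,"z": 0,"roll": -1},
    {"gripper": 100,"x": -0.3,"y": 0.9,"z": 0,"roll": -3},
    {"gripper": 100,"x": -0.3,"y": 0.9,"z": 0,"roll": -3},
    {"gripper": 100,"x": -0.3,"y": 0.9,"z": 0,"roll": -3},
    {"gripper": 100,"x": -0.3,"y": 0.9,"z": 0,"roll": -3},
  ],
)

```text
time_s: 5.38
eef_pos: [0.7301, -0.1176, 0.1812]
eef_rot: [0.0, -0.143, 0.99, -0.0]
wrist_force: [0.1, -0.0, 0.9]
opening: 1.002
```

```bash
python3 -c "
from h import *
tool();cside();here((-.1917,-.0049),-14.7,-1,30)"
```

```text
t5.38 tcp mat [-0.2311 -0.0911] z0.1812 yaw deg 0.2 F [-0.07 -0.08  0.94] q [-0.32  0.77  1.25 -0.    1.12  2.53]
side: edge 83.3 mm ctr [-183.   -6.] yaw -2.0 ends [-0.156 -0.049] [-0.151  0.035]
z err 0.0 here-> x -1.8 y 3.6 roll -0.0 roll -17.8
```

move_arm(
  moves=[
    {"gripper": 100,"x": -0.4,"y": 0.9,"z": 0,"roll": -4},
    {"gripper": 100,"x": -0.5,"y": 0.9,"z": 0,"roll": -4.5},
    {"gripper": 100,"x": -0.5,"y": 0.9,"z": 0,"roll": -4.5},
    {"gripper": 100,"x": -0.4,"y": 0.9,"z": 0,"roll": -4.5},
    {"gripper": 100,"x": 0,"y": -5,"z": 0,"roll": 0},
  ],
)

```text
time_s: 6.05
eef_pos: [0.7595, -0.1152, 0.1798]
eef_rot: [-0.002, -0.294, 0.956, 0.002]
wrist_force: [1.7, -0.5, -0.4]
opening: 0.998
```

```bash
cat >> h.py <<'E'
def cross(c,cyd,side):
    p,y,z=pose();a,ya=stand(c,np.radians(cyd),side,.012,.03);l,_=stand(c,np.radians(cyd),side,.045)
    print("z err %.1f"%((z-.181)*100));print("across",shift(p,y,l,ya),"tool then",l.round(3));print("in",shift(l,ya,a,ya))
    for d in(15,30):
        dyr=-side*np.radians(d);b,yb=stand(np.array(c)+[abs(dyr)*.035,0],np.radians(cyd)+dyr,side,0,.05);m=(ya+yb)/2
        print("push",d,shift(a,m,b,m),"roll %.1f"%-np.degrees(yb-ya))
E
sed -i 's|print("side: edge|global C;C=(c,np.degrees(yaw));print("side: edge|' h.py
python3 -c "
import h
h.tool();h.cside();h.cross(*h.C,1)"
```

```text
t6.05 tcp mat [-0.237 -0.12 ] z0.1798 yaw deg 17.9 F [-0.99 -1.51 -0.36] q [-0.3   0.83  1.16  0.    1.16  2.24]
side: edge 84.3 mm ctr [-171.6  -10.5] yaw 17.4 ends [-0.131 -0.042] [-0.155  0.039]
z err 0.0
across x 17.4 y 1.8 roll 1.9 tool then [-0.281  0.051]
in x 0.1 y 3.3 roll -0.0
push 15 x 1.2 y 4.4 roll -0.0 roll 16.1
push 30 x 2.7 y 7.6 roll -0.0 roll 31.1
```

move_arm(
  moves=[
    {"gripper": 100,"x": 5.8,"y": 0.6,"z": 0,"roll": 0.7},
    {"gripper": 100,"x": 5.8,"y": 0.6,"z": 0,"roll": 0.6},
    {"gripper": 100,"x": 5.8,"y": 0.6,"z": 0,"roll": 0.6},
    {"gripper": 100,"x": 0.1,"y": 3.5,"z": 0,"roll": 0},
    {"gripper": 100,"x": 0.3,"y": 0.9,"z": 0,"roll": 3},
  ],
)

```text
time_s: 6.72
eef_pos: [0.5766, -0.1633, 0.1808]
eef_rot: [-0.0, -0.248, 0.969, 0.0]
wrist_force: [-0.2, -0.9, -0.1]
opening: 1.0
```

move_arm(
  moves=[
    {"gripper": 100,"x": 0.3,"y": 0.9,"z": 0,"roll": 4},
    {"gripper": 100,"x": 0.3,"y": 0.9,"z": 0,"roll": 4},
    {"gripper": 100,"x": 0.4,"y": 0.9,"z": 0,"roll": 4},
    {"gripper": 100,"x": 0.4,"y": 0.9,"z": 0,"roll": 4},
  ],
)

```text
time_s: 7.22
eef_pos: [0.5513, -0.1363, 0.1812]
eef_rot: [0.0, -0.111, 0.994, -0.0]
wrist_force: [-0.1, -1.2, 0.3]
opening: 0.999
```

```bash
python3 -c "
import h
h.tool();h.cside()
for d in (0,8,14): h.here(*h.C,1,d)"
```

```text
t7.22 tcp mat [-0.1989  0.0858] z0.1812 yaw deg -3.5 F [-1.13  0.39  0.29] q [-0.45  0.46  1.75 -0.    0.92  2.47]
side: edge 81.3 mm ctr [-162.6   -6.1] yaw -2.2 ends [-0.133 -0.048] [-0.132  0.033]
z err -0.0 here-> x -0.0 y -0.2 roll -0.0 roll 1.4
z err -0.0 here-> x 0.7 y 1.4 roll -0.0 roll 9.4
z err -0.0 here-> x 1.2 y 2.7 roll -0.0 roll 15.4
```

move_arm(
  moves=[
    {"gripper": 100,"x": 0.3,"y": 0.8,"z": 0,"roll": 4},
    {"gripper": 100,"x": 0.3,"y": 0.8,"z": 0,"roll": 4},
    {"gripper": 100,"x": 0.3,"y": 0.8,"z": 0,"roll": 4},
    {"gripper": 100,"x": 0,"y": -5,"z": 0,"roll": 0},
  ],
)

```text
time_s: 7.78
eef_pos: [0.5394, -0.1612, 0.1806]
eef_rot: [-0.001, -0.01, 1.0, 0.001]
wrist_force: [0.3, -0.0, 0.6]
opening: 1.004
```

```bash
python3 -c "
import h
h.tool();h.cside();h.cross(*h.C,-1)"
```

```text
t7.78 tcp mat [-0.2195  0.1042] z0.1806 yaw deg -15.1 F [-0.12 -0.29  0.57] q [-0.5   0.46  1.77  0.    0.92  2.62]
side: edge 54.8 mm ctr [-154.1    0.3] yaw -16.0 ends [-0.132 -0.034] [-0.118  0.018]
z err 0.1
across x -17.2 y 1.1 roll -0.9 tool then [-0.262 -0.063]
in x -0.1 y 3.3 roll -0.0
push 15 x -1.3 y 4.4 roll -0.0 roll -16.1
push 30 x -2.7 y 7.6 roll -0.0 roll -31.1
```

```bash
python3 -c "
import h
a,r=h.carton();h.cross((r[0][0]/1e3,r[0][1]/1e3),(r[2]+45)%90-45,-1)"
```

```text
carton ctr mm [-149.3   -8.8] size [91.3 71.3] yaw deg -17.3
z err 0.1
across x -17.7 y 1.5 roll 0.2 tool then [-0.259 -0.07 ]
in x -0.1 y 3.3 roll -0.0
push 15 x -1.2 y 4.4 roll -0.0 roll -16.1
push 30 x -2.7 y 7.6 roll -0.0 roll -31.1
```

```bash
python3 -c "
import h
h.cross((-.1545,-.007),-16.3,-1)"
```

```text
z err 0.1
across x -17.9 y 1.1 roll -0.9 tool then [-0.263 -0.07 ]
in x -0.1 y 3.3 roll -0.0
push 15 x -1.3 y 4.4 roll -0.0 roll -16.1
push 30 x -2.7 y 7.6 roll -0.0 roll -31.1
```

move_arm(
  moves=[
    {"gripper": 100,"x": -5.9,"y": 0.4,"z": 0,"roll": -0.9},
    {"gripper": 100,"x": -6.0,"y": 0.4,"z": 0,"roll": 0},
    {"gripper": 100,"x": -6.0,"y": 0.3,"z": 0,"roll": 0},
    {"gripper": 100,"x": -0.1,"y": 3.3,"z": 0,"roll": 0},
    {"gripper": 100,"x": -0.2,"y": 0.9,"z": 0,"roll": -2},
  ],
)

```text
time_s: 8.5
eef_pos: [0.7201, -0.1039, 0.1796]
eef_rot: [-0.001, -0.035, 0.999, 0.0]
wrist_force: [0.1, -1.0, 0.4]
opening: 1.004
```

move_arm(
  moves=[
    {"gripper": 100,"x": -0.3,"y": 0.9,"z": 0,"roll": -4},
    {"gripper": 100,"x": -0.3,"y": 0.9,"z": 0,"roll": -4},
    {"gripper": 100,"x": -0.3,"y": 0.9,"z": 0,"roll": -4},
  ],
)

```text
time_s: 8.88
eef_pos: [0.7249, -0.0784, 0.1812]
eef_rot: [0.0, -0.139, 0.99, -0.0]
wrist_force: [0.6, -1.1, -0.5]
opening: 0.998
```

```bash
python3 -c "
import h
h.tool();h.cside('g5')
for d in (0,5,8): h.here(*h.C,-1,d)"
```

```text
t8.88 tcp mat [-0.1919 -0.0971] z0.1812 yaw deg -0.3 F [-1.26 -0.28 -0.45] q [-0.27  0.75  1.29 -0.    1.1   2.59]
side: edge 86.2 mm ctr [-146.2   -7.5] yaw -1.9 ends [-0.118 -0.052] [-0.115  0.035]
z err 0.0 here-> x 0.0 y 0.1 roll -0.0 roll -1.0
z err 0.0 here-> x -0.4 y 1.1 roll -0.0 roll -6.0
z err 0.0 here-> x -0.6 y 1.7 roll -0.0 roll -9.0
```

View pics/g5.png

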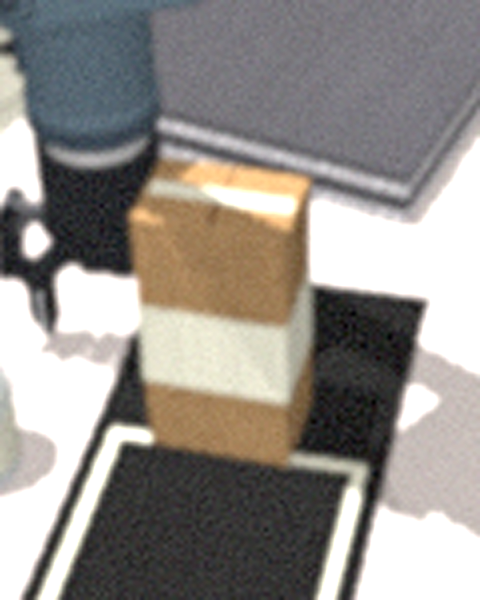

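move_arm(
  moves=[
    {"gripper": 100,"x": -0.3,"y": 0.8,"z": 0,"roll": -3.5},
    {"gripper": 100,"x": -0.3,"y": 0.8,"z": 0,"roll": -4},
    {"gripper": 100,"x": -0.2,"y": 0.6,"z": 0,"roll": -3},
    {"gripper": 100,"x": 0,"y": -5,"z": 0,"roll": 0},
  ],
)

```text
time_s: 9.43
eef_pos: [0.7469, -0.0963, 0.1805]
eef_rot: [-0.001, -0.23, 0.973, 0.001]
wrist_force: [1.2, -0.6, 1.0]
opening: 1.006
```

```bash
python3 -c "
import h
h.tool();h.cside();h.cross(*h.C,1)"
```

```text
t9.43 tcp mat [-0.2152 -0.1131] z0.1805 yaw deg 10.3 F [-0.93 -0.97  0.98] q [-0.29  0.8   1.21  0.    1.14  2.39]
side: edge 88.0 mm ctr [-139.7   -7.8] yaw 7.1 ends [-0.104 -0.048] [-0.116  0.04 ]
z err 0.1
across x 18.4 y 2.0 roll 4.6 tool then [-0.236  0.072]
in x 0.1 y 3.3 roll -0.0
push 15 x 1.4 y 4.4 roll -0.0 roll 16.1
push 30 x 3.0 y 7.6 roll -0.0 roll 31.1
```

move_arm(
  moves=[
    {"gripper": 100,"x": 6.1,"y": 0.5,"z": 0,"roll": 1.6},
    {"gripper": 100,"x": 6.1,"y": 0.6,"z": 0,"roll": 1.5},
    {"gripper": 100,"x": 6.1,"y": 0.6,"z": 0,"roll": 1.5},
    {"gripper": 100,"x": 0.1,"y": 3.3,"z": 0,"roll": 0},
    {"gripper": 100,"x": 0.3,"y": 0.9,"z": 0,"roll": 2},
  ],
)

```text
time_s: 10.1
eef_pos: [0.5534, -0.1227, 0.181]
eef_rot: [-0.0, -0.17, 0.985, 0.0]
wrist_force: [0.9, -1.0, 0.3]
opening: 1.002
```

move_arm(
  moves=[
    {"gripper": 100,"x": 0.3,"y": 0.9,"z": 0,"roll": 3.5},
    {"gripper": 100,"x": 0.3,"y": 0.9,"z": 0,"roll": 4},
    {"gripper": 100,"x": 0.3,"y": 0.9,"z": 0,"roll": 4},
  ],
)

```text
time_s: 10.48
eef_pos: [0.5387, -0.0999, 0.1813]
eef_rot: [0.0, -0.07, 0.998, -0.0]
wrist_force: [0.6, -0.9, 1.0]
opening: 1.0
```

```bash
python3 -c "
import h
h.tool();h.cside()
for d in (0,5,8): h.here(*h.C,1,d)"
```

```text
t10.47 tcp mat [-0.1604  0.0877] z0.1813 yaw deg -8.2 F [-1.05 -0.31  1.05] q [-0.4   0.43  1.81 -0.    0.9   2.6 ]
side: edge 81.6 mm ctr [-129.9   -5.8] yaw -7.3 ends [-0.104 -0.05 ] [-0.096  0.031]
z err 0.0 here-> x 0.2 y 0.0 roll -0.0 roll 1.8
z err 0.0 here-> x 0.6 y 1.0 roll -0.0 roll 6.8
z err 0.0 here-> x 0.9 y 1.7 roll -0.0 roll 9.8
```

move_arm(
  moves=[
    {"gripper": 100,"x": 0,"y": -5,"z": 0,"roll": 0},
  ],
)

```text
time_s: 10.65
eef_pos: [0.5456, -0.1469, 0.1807]
eef_rot: [-0.001, -0.074, 0.997, 0.001]
wrist_force: [0.3, -0.5, -0.3]
opening: 0.999
```

```bash
python3 -c "
import h
h.tool();h.cside();h.cross(h.C[0],h.C[1],-1);a,r=h.carton()"
```

```text
t10.65 tcp mat [-0.2075  0.0943] z0.1807 yaw deg -7.8 F [-0.57 -0.19 -0.31] q [-0.47  0.46  1.76  0.    0.92  2.52]
side: edge 82.9 mm ctr [-131.    -8.4] yaw -7.8 ends [-0.107 -0.054] [-0.096  0.029]
z err 0.1
across x -18.2 y 1.2 roll -1.9 tool then [-0.229 -0.087]
in x -0.1 y 3.3 roll -0.0
push 15 x -1.4 y 4.4 roll -0.0 roll -16.1
push 30 x -3.0 y 7.6 roll -0.0 roll -31.1
carton ctr mm [-128.8   -8.5] size [90.6 61.5] yaw deg -8.5
```

move_arm(
  moves=[
    {"gripper": 100,"x": -6.1,"y": 0.4,"z": 0,"roll": -0.9},
    {"gripper": 100,"x": -6.1,"y": 0.4,"z": 0,"roll": -1},
    {"gripper": 100,"x": -6.0,"y": 0.3,"z": 0,"roll": 0},
    {"gripper": 100,"x": -0.1,"y": 3.3,"z": 0,"roll": 0},
    {"gripper": 100,"x": -0.2,"y": 0.9,"z": 0,"roll": -1},
  ],
)

```text
time_s: 11.38
eef_pos: [0.7196, -0.0655, 0.1797]
eef_rot: [-0.001, -0.098, 0.995, 0.0]
wrist_force: [-0.1, -0.9, -0.1]
opening: 1.0
```

move_arm(
  moves=[
    {"gripper": 100,"x": -0.3,"y": 0.9,"z": 0,"roll": -4},
    {"gripper": 100,"x": -0.2,"y": 0.7,"z": 0,"roll": -3},
  ],
)

```text
time_s: 11.62
eef_pos: [0.7208, -0.0511, 0.1812]
eef_rot: [0.0, -0.159, 0.987, -0.0]
wrist_force: [-0.1, 0.4, 0.5]
opening: 1.001
```

```bash
python3 -c "
import h
h.tool();h.cside()
for d in (0,5,8): h.here(*h.C,-1,d)"
```

```text
t11.62 tcp mat [-0.1646 -0.1007] z0.1812 yaw deg 2.0 F [ 0.44 -0.05  0.47] q [-0.23  0.74  1.31 -0.    1.1   2.59]
side: edge 84.0 mm ctr [-123.5   -8.2] yaw 0.8 ends [-0.093 -0.05 ] [-0.094  0.034]
z err 0.0 here-> x 0.1 y 0.1 roll -0.0 roll -1.6
z err 0.0 here-> x -0.3 y 1.1 roll -0.0 roll -6.6
z err 0.0 here-> x -0.6 y 1.7 roll -0.0 roll -9.6
```

move_arm(
  moves=[
    {"gripper": 100,"x": 0,"y": -6,"z": 0,"roll": 0},
    {"gripper": 50,"x": 3.1,"y": 0,"z": -4.5,"roll": 1.5},
    {"gripper": 50,"x": 3.1,"y": 0,"z": -4.5,"roll": 0},
    {"gripper": 50,"x": 3.1,"y": 0,"z": -4.5,"roll": 0},
    {"gripper": 50,"x": 0,"y": 0,"z": 0,"roll": 0},
  ],
)

```text
time_s: 12.3
eef_pos: [0.6503, -0.1369, 0.3214]
eef_rot: [0.003, -0.143, 0.99, -0.002]
wrist_force: [-0.6, 0.0, 1.0]
opening: 0.5
```

```bash
python3 -c "
import h
h.tool();h.cside();h.carton()
b=h.ctrl.camera('side');w=h.ctrl.camera('wrist')
o=h.np.zeros((600,800,3),'uint8');o[:,:400]=h.cv2.resize(b['img'][40:190,190:290],(400,600),interpolation=2);o[:300,400:]=h.cv2.resize(w['img'],(400,300))
h.cv2.imwrite('pics/g6.png',h.cv2.convertScaleAbs(o[:,:,::-1],alpha=1.6))"
```

```text
t12.30 tcp mat [-0.2272 -0.0091] z0.3214 yaw deg 0.2 F [0.18 0.59 1.03] q [-0.39  0.45  1.44 -0.    1.25  2.47]
side: edge 84.0 mm ctr [-123.5   -8.5] yaw 1.3 ends [-0.093 -0.05 ] [-0.094  0.034]
carton ctr mm [-123.6  -10.5] size [59.5 90.7] yaw deg 1.7
```

View pics/g6.png

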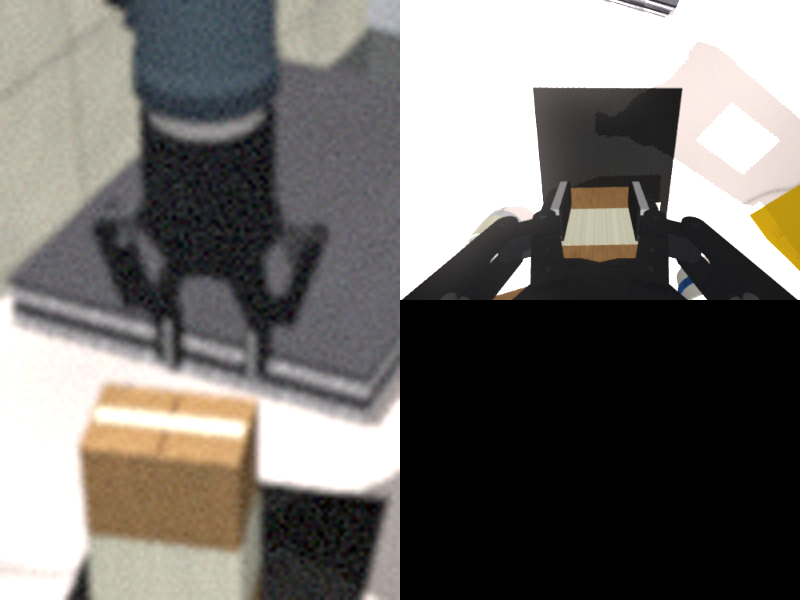

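move_arm(
  moves=[
    {"gripper": 50,"x": 0,"y": 5.2,"z": 0.3,"roll": -1.3},
    {"gripper": 50,"x": 0,"y": 0.7,"z": 0,"roll": 0},
    {"gripper": 50,"x": 0,"y": 0.7,"z": 0,"roll": 0},
    {"gripper": 50,"x": 0,"y": 0.7,"z": 0,"roll": 0},
    {"gripper": 50,"x": 0,"y": 0.7,"z": 0,"roll": 0},
  ],
)

```text
time_s: 13.12
eef_pos: [0.6277, -0.0585, 0.3126]
eef_rot: [0.0, -0.155, 0.988, -0.0]
wrist_force: [0.5, -0.1, -0.1]
opening: 0.502
```

```bash
python3 -c "
import h
h.tool();h.cside()"
```

```text
t13.12 tcp mat [-0.1457 -0.0093] z0.3126 yaw deg 1.6 F [-0.26 -0.42 -0.12] q [-0.28  0.39  1.54 -0.    1.21  2.55]
side: edge 83.4 mm ctr [-125.1   -8.7] yaw 1.1 ends [-0.093 -0.05 ] [-0.097  0.033]
```

move_arm(
  moves=[
    {"gripper": 50,"x": 0,"y": 0.7,"z": 0,"roll": 0},
    {"gripper": 50,"x": 0,"y": 0.7,"z": 0,"roll": 0},
    {"gripper": 50,"x": 0,"y": 0.7,"z": 0,"roll": 0},
    {"gripper": 50,"x": 0,"y": 0.7,"z": 0,"roll": 0},
    {"gripper": 50,"x": 0,"y": 0.6,"z": 0,"roll": 0},
  ],
)

```text
time_s: 13.8
eef_pos: [0.617, -0.0254, 0.3127]
eef_rot: [-0.0, -0.156, 0.988, 0.0]
wrist_force: [-0.0, -0.5, 0.3]
opening: 0.502
```

```bash
python3 -c "
import h
h.tool();b=h.ctrl.camera('side');h.cv2.imwrite('pics/g7.png',h.cv2.convertScaleAbs(h.cv2.resize(b['img'][60:300,150:350],(500,600),interpolation=2)[:,:,::-1],alpha=1.6))"
```

```text
t13.80 tcp mat [-0.1108 -0.0083] z0.3127 yaw deg 1.6 F [-0.47  0.18  0.26] q [-0.23  0.37  1.57  0.    1.2   2.6 ]
```

View pics/g7.png

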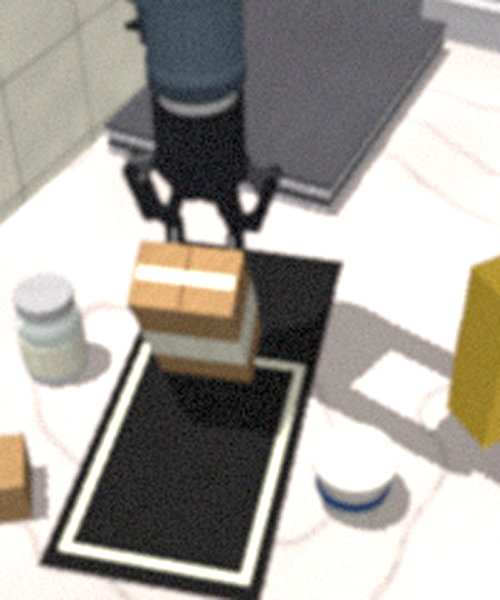

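Leaning forward about 0.33 rad, foot in place; a touch more, then it falls and I back off.

move_arm(
  moves=[
    {"gripper": 50,"x": 0,"y": 0.5,"z": 0,"roll": 0},
    {"gripper": 50,"x": 0,"y": 0.5,"z": 0,"roll": 0},
    {"gripper": 50,"x": 0,"y": 0,"z": 0,"roll": 0},
    {"gripper": 50,"x": 0,"y": 0,"z": 0,"roll": 0},
    {"gripper": 50,"x": 0,"y": 0,"z": 0,"roll": 0},
  ],
)

```text
time_s: 14.48
eef_pos: [0.6142, -0.0166, 0.3127]
eef_rot: [0.0, -0.155, 0.988, -0.0]
wrist_force: [0.4, -0.5, -0.3]
opening: 0.501
```

```bash
python3 -c "
import h
h.tool();b=h.ctrl.camera('side');h.cv2.imwrite('pics/g8.png',h.cv2.convertScaleAbs(h.cv2.resize(b['img'][60:300,150:350],(500,600),interpolation=2)[:,:,::-1],alpha=1.6))"
```

```text
t14.47 tcp mat [-0.1016 -0.008 ] z0.3127 yaw deg 1.6 F [-0.54 -0.22 -0.28] q [-0.22  0.36  1.58 -0.    1.2   2.61]
```

View pics/g8.png

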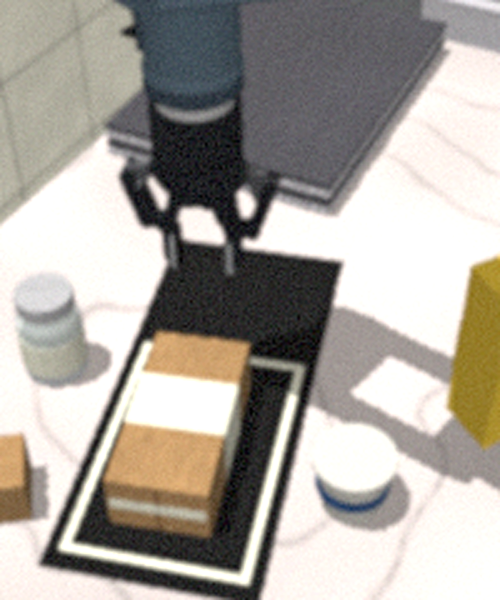

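move_arm(
  moves=[
    {"gripper": 50,"x": 0,"y": -4,"z": -3,"roll": 0},
    {"gripper": 50,"x": 0,"y": -5,"z": -3,"roll": 0},
    {"gripper": 50,"x": 0,"y": -5,"z": -3,"roll": 0},
    {"gripper": 50,"x": 0,"y": 0,"z": 0,"roll": 0},
    {"gripper": 50,"x": 0,"y": 0,"z": 0,"roll": 0},
  ],
)

```text
time_s: 15.15
eef_pos: [0.6567, -0.1495, 0.4018]
eef_rot: [-0.001, -0.155, 0.988, 0.001]
wrist_force: [-0.7, -0.1, -0.9]
opening: 0.501
```

```bash
python3 - <<'E'
from h import *
tool();a=ctrl.camera("top");im=a["img"].astype(int)
br=((im[...,0]-im[...,2]>22)&(im[...,0]>75)).astype(np.uint8)
P=np.zeros_like(br);cv2.fillConvexPoly(P,np.array([[162,150],[320,101],[341,169],[183,218]]),1)
br=cv2.morphologyEx(br*P,cv2.MORPH_OPEN,np.ones((3,3),np.uint8));ys,xs=np.where(br)
W=np.array([tomat(onz(a,u,v,.063)) for u,v in zip(xs,ys)],np.float32)*1000
r=cv2.minAreaRect(W);print(r,cv2.boxPoints(r).round(1).tolist())
for n,(u,v),z in(("jar",(235,93),.1),("cup",(236,228),.06),("packet",(168,112),.05)):
  import pickle;a0=pickle.load(open("c0.pkl","rb"))[0]["img"]
  print(n,"mean pixel change",np.abs(a0[v-14:v+15,u-14:u+15].astype(int)-im[v-14:v+15,u-14:u+15]).mean())
E
```

```text
t15.15 tcp mat [-0.2411 -0.0117] z0.4018 yaw deg 1.6 F [ 0.14  0.73 -0.94] q [-0.4   0.4   1.34  0.    1.41  2.43]
((1.0218353271484375, -6.776508331298828), (179.26986694335938, 90.64661407470703), 1.739580750465393) [[-89.9000015258789, 35.79999923706055], [-87.19999694824219, -54.79999923706055], [92.0, -49.400001525878906], [89.19999694824219, 41.20000076293945]]
jar mean pixel change 18.21442726912406
cup mean pixel change 20.52318668252081
packet mean pixel change 14.755053507728894
```

```bash
python3 - <<'E'
from h import *
import pickle
a0=pickle.load(open("c0.pkl","rb"))[0]["img"];im=ctrl.camera("top")["img"]
for n,(u,v) in dict(jar=(235,95),cup=(236,228),packet=(171,115),bg=(440,230)).items():
    m=cv2.matchTemplate(im[v-32:v+32,u-32:u+32],a0[v-20:v+20,u-20:u+20],cv2.TM_CCOEFF_NORMED)
    _,s,_,l=cv2.minMaxLoc(m);print(n,"shift px",np.array(l)-12,"score %.2f"%s, "diff",np.abs(im[v-14:v+15,u-14:u+15].astype(int)-a0[v-14:v+15,u-14:u+15]).mean())
print(ctrl.hand_in())
E
```

```text
jar shift px [0 0] score 1.00 diff 17.78359096313912
cup shift px [0 0] score 0.99 diff 20.4978200554895
packet shift px [0 0] score 1.00 diff 14.285770907649624
bg shift px [0 0] score 0.92 diff 20.305588585017837
the job is handed in; nothing more can be done
None
```

The carton now lies flat on a broad side, wholly inside the taped frame, and I handed the job in at about 15 s. No verdict was reported.

**Sliding:** The gripper's body overhangs the fingertips, so a centred low push would have tipped the carton. I slid it upright with low fingertip pushes, alternating between the two sides of its rear face. That left its front edge at about x = -93 mm, roughly 27 mm past the tape's inner edge, with the carton within about 1.5° of square.

**Toppling:** I raised the half-closed fingers to about 150 mm, pushed it slowly past its balance point and let it fall. Then I backed off to about 400 mm.

**Last checks:**
- **Carton position:** In the top view it spans x from about -90 to +92 mm and y from -55 to +41 mm. The limits are ±124 and ±79 mm, and its measured size of 179 x 91 mm agrees with the real one.
- **Flatness:** I judged this only from the side picture and the size of the outline. I did not measure the tilt angle.
- **Cup, jar and packet:** Matching against the first picture shows no shift (0 px, match scores 0.99 to 1.00).
- **Check that disagreed:** The plain pixel difference around them was 14 to 20. An empty patch of counter gave the same, so I put it down to brightness, not movement.
- **Slide measurements:** Twice, one camera view gave a poor reading of the carton: the arm hid part of it once, and the tape confused the edge detection the other time. I used the other view or combined both.
- **Contact force:** Wrist force readings stayed within noise, about 2 N, throughout.

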